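Zero a pen field probe in its zero-field chamber

ROBOT

A 6-joint arm with a two-finger parallel gripper is mounted at the origin on a cart in front of the work surface, level with it; the furniture and walls round the work are solid. World frame = base frame: x ahead of the robot, y to its left, z up, the work surface at z = 0. Lengths are in m, angles in rad, forces in N, time in s.
With the tool pointing down it reaches from about 0.35 to 0.775 m from the base axis. Payload 5.5 kg.
Tool frame: the origin (TCP) lies on the centre line of the jaws, within the pads' length; the fingertips stand 11 mm ahead of it and the grasp point (between the pads) lies 8 mm behind it; z points along the fingers, y is the line along which they close (so a half turn about z gives the same grasp; the last joint's range is limited). The gripper opens to 85 mm and grips with 20 to 120 N. Pads are 22 mm wide; open, the fingers measure 114 mm over their backs; the gripper's body (76 mm by 85 mm) begins 54 mm behind the grasp point. The pads swing forward as they close: fully open they stand 13 mm farther back than shut.
Start: joints at [-1.31, 0.313, 0.046, 1.304, 0, 1.431], TCP at [0.224, -0.529, 0.242] pointing down, gripper open.
Joint ranges: [-2.76, 2.76], [-0.86, 1.69], [-1.03, 1.26], [-2.2, 2.34], [-1.47, 1.5], [-3.14, 3.14]. Speed limits (rad/s): [2.57, 2.57, 3.14, 3.14, 3.14, 3.14].

INTERFACE

Orientations are given as a unit quaternion [w, x, y, z].
In Python, from workcell import get_state, eyes, env gives the robot as it stands.
- The arm moves only by the shell command python3 -m inch 'ROWS' [OPENING] [FORCE]. ROWS is JSON, one flat list of numbers, 4 for each row, row after row: the shift along the tool's x, y, z in cm, then the turn about the tool's z in rad. A call has exactly 5 rows; each row shifts and turns the commanded pose from where the row before left it, along the tool's axes as they then stand; what a row does not reach is not made up. A row lasts 1/12 s, in which the tool goes at most 41.7 mm and 7.16 degrees, less where a joint would pass 70% of its speed; a pose out of reach is approached as far as the arm can. A call is refused whole if a number of a shift passes 4.17 or a number of a turn 0.125, either way. A call with a gripper value outside its range is refused whole. OPENING is the opening, from -1 (shut) to 1 (fully open), set as the call begins (- or left out, the last holds). The fingers move at their own pace and stop on an object; FORCE is the grip in N (left out, the last holds). Time passes only in rows, so rows that do not move let the fingers close, or fill a call up. It gives the time, the measured TCP pose, the force, the opening and the grip force at its end, in the units of the state.
- get_state(): the state, without advancing time (a new reading comes with each control period).
- eyes.read_camera(name): name is "side" or "top" or "wrist"; returns the picture (480x640x3 uint8, red, green, blue); there is no depth.
- eyes.camera_info(name): a dict with "fovy" (degrees; the focal length in pixels is half the picture's height over the tangent of half this angle, whatever the lens; pixels are square), "cx", "cy" (the principal point, pixels), "D" ([k1, k2, p1, p2, k3] as OpenCV has them; the pictures are not rectified), "xyz" and "orientation" of the camera in the world. Camera axes: x right, y down, z forward; pixel columns grow to the right and rows downward; lengths in m; the calibration is good to about 2 mm. A picture is of the moment at which its call begins: read the wrist's pose just before it. camera_info takes no time and is no camera call; for the wrist camera it gives the pose at the moment of the call.
- env.hand_in(): hands the job in; it is judged then, once.
The state is a dict: "clock": time; "joint_pos": joint angles; "qvel": joint speeds; "tau": joint torques, N m; "tcp_pos": TCP position; "orientation": TCP orientation; "wrist_force": force on the tool from outside, world axes, zero at the start; "ft_torque": the same for the moment, N m; "finger_gap": finger opening in m; "grip_force": force on a finger pad.
Only numpy, scipy, OpenCV 4.12 (cv2) and the standard library are available. Lean on these libraries where they do the work, as an engineer would, in place of code of your own. Each camera call takes 0.05 s, during which the arm holds its last target. There are 200 camera calls.

TASK

Zero the cordless field probe: first take the dust cap off the zero-field chamber and set it down gently on the bare bench, right way up. Then draw the probe out of its stand and lower its thin stem upright into the chamber's bore until the small ring on the stem is level with the mouth (40 mm deep), without the probe ever touching the chamber. Finish while still holding the probe there, still and centred in the bore; leave the other things on the bench where they are.

Things in the scene. Friction and masses are not known exactly. Their poses are not given: they have to be found in the camera images.
- chamber: Zero-field chamber, fixed to the bench, round and upright: dark base flange 80 mm across and 8 mm high, metal can 60 mm across up to 64 mm, then a neck 34 mm across up to the mouth at 80 mm. A blind vertical bore of 24 mm diameter runs from the mouth down to a floor at 10 mm height. Origin at the centre of the underside, z up along the bore's axis.
- bore_mouth (a point): Centre of the open mouth of the chamber's bore, 80 mm above the bench, axes as the chamber's.
- cap: Black dust cap, loose, 40 g: disc with a skirt, 44 mm across, 14 mm high, open underneath, slipped 9 mm down over the chamber's neck with 2 mm of play all round. A grip knob 18 mm across stands on it, 14 to 40 mm above the skirt's lower rim. Origin at the centre of that rim, 71 mm above the bench at the start; z towards the knob.
- stand: Probe stand, fixed to the bench: plate 70 x 60 x 8 mm with an upright tube 30 mm across, its top at 80 mm, inside diameter 16 mm. Origin at the centre of the underside, z up.
- probe: Pen-type field probe, loose, 70 g, hanging upright in the stand. Above its origin a flange 28 mm across (0 to 4 mm), resting on the tube, and a round handle 20 mm across (4 to 60 mm); below it a steel stem 10 mm across, 71 mm long, with a thin rubber ring, 12 mm across, 40 mm from the tip. Origin under the flange, 80 mm above the bench at the start; z towards the handle.
- probe_tip (a point): The tip of the probe's stem, on its axis, 71 mm below the probe's origin.
- tape_amber: Bystander, loose: roll of amber tape lying flat, 66 mm across, 18 mm high. Origin under its centre.
- flux_bottle: Bystander, loose: small brown bottle with black cap, 38 mm across, 75 mm high. Origin under its centre.
- loupe: Bystander, loose: black eye loupe, 35 mm across, 30 mm high. Origin under its centre.
- ok_stamp: Bystander, loose: round hand stamp with a red knob, 33 mm across, 62 mm high. Origin under its centre.
- log_pad: Notebook lying flat, fixed, 210 (x) by 152 (y) by 13 mm. Origin under its centre. Between notebook and stamp (along y), 0.38 to 0.60 m ahead of the robot, the bench (height 0) is bare but for the things listed here and a few paper-thin scraps, which do not matter.
Mind the look-alikes: they are no part of the job. Leave any green, pink or yellow look-alike of the cap alone.

How it is judged:
By the outcome, as a careful person would: the job done as asked, in the order asked, and still so for the second after the job is handed in, while the arm keeps its last pose, push and grip.
It also fails if it takes over 64 s, if anything falls off the work surface, if the arm or the gripper's body presses on something with over 40 N, if the wrist force passes 120 N, or if a joint passes its speed limit or range.

## Working session

There is one attempt and no reset: what is moved stays moved. The work goes in short steps, Python scripts to look and compute and a shell command to move; the robot and the scene stay as the last step left them, time stands still between calls to the robot, and variables do not carry over. Pictures are saved under pics/ and viewed, at most 10 in all, crops included, and the job is handed in when it is done.

```bash
mkdir -p pics; ls; cat > h.py <<'E'
import numpy as np,cv2
from workcell import get_state,eyes,env
def K(n):
    i=eyes.camera_info(n);f=240/np.tan(np.radians(i["fovy"])/2)
    return i,np.array([[f,0,i["cx"]],[0,f,i["cy"]],[0,0,1]])
def R(q):
    from scipy.spatial.transform import Rotation as r
    return r.from_quat([q[1],q[2],q[3],q[0]]).as_matrix()
def ray(i,k,px):
    u=cv2.undistortPoints(np.array([[px]],float),k,np.array(i["D"],float))[0,0]
    return np.array(i["xyz"]),R(i["orientation"])@np.array([u[0],u[1],1])
def at(i,k,px,z):
    o,d=ray(i,k,px);return o+d*(z-o[2])/d[2]
def proj(i,k,P):
    M=R(i["orientation"]);P=np.atleast_2d(P).astype(float)
    r=cv2.Rodrigues(M.T)[0];t=-M.T@np.array(i["xyz"])
    return cv2.projectPoints(P,r,t,k,np.array(i["D"],float))[0][:,0]
def snap(n,f):
    im=eyes.read_camera(n);cv2.imwrite("pics/"+f,im[:,:,::-1]);return im
E
python3 - <<'E'
from h import *
for n in("top","side"):
    snap(n,n+"0.png");print(eyes.camera_info(n))
print(eyes.camera_info("wrist"));print(get_state())
E
```

```text
pics
{'fovy': 43.37686787473501, 'cx': 308.2951934186342, 'cy': 241.5403122758401, 'D': array([-0.0300674,  0.       ,  0.       ,  0.       ,  0.       ]), 'xyz': array([ 0.28610713, -0.05687655,  1.47086269]), 'orientation': array([ 0.06132699, -0.70430923,  0.70558429, -0.04835611])}
{'fovy': 54.20749289123999, 'cx': 309.6338533864848, 'cy': 236.04389425645087, 'D': array([-0.02774,  0.     ,  0.     ,  0.     ,  0.     ]), 'xyz': array([0.30849897, 0.71672156, 0.69314755]), 'orientation': array([ 0.06365967, -0.12748663,  0.8850751 , -0.44309894])}
{'fovy': 61.30133914497614, 'cx': 316.60137212439423, 'cy': 248.34970930519472, 'D': array([0.00905625, 0.        , 0.        , 0.        , 0.        ]), 'xyz': array([ 0.29021969, -0.50169895,  0.3725012 ]), 'orientation': array([ 0.11620999,  0.82549682, -0.54676576, -0.07808613])}
{'clock': 0.1, 'joint_pos': array([-1.30956284e+00,  3.13919988e-01,  4.50783493e-02,  1.30360008e+00,
        1.87319039e-05,  1.43121644e+00]), 'qvel': array([ 1.73209948e-03, -8.71704621e-05,  4.06637210e-03, -6.06876069e-04,
       -1.28267456e-03, -8.78119735e-04]), 'tau': array([ 2.63078124e-03, -4.81722522e+01,  2.99245584e+01,  1.27479204e-02,
       -1.43376205e-04,  1.09031828e-05]), 'tcp_pos': array([ 0.22423742, -0.52899233,  0.24149523]), 'orientation': array([-8.21742633e-04,  9.79985371e-01,  1.99067818e-01, -4.06624097e-05]), 'wrist_force': array([-0.0926625 ,  0.15898321,  0.64214771]), 'ft_torque': array([-0.01939509, -0.02381972,  0.00633858]), 'grip_force': 0.0, 'finger_gap': 0.08536245858157934}
```

View pics/top0.png

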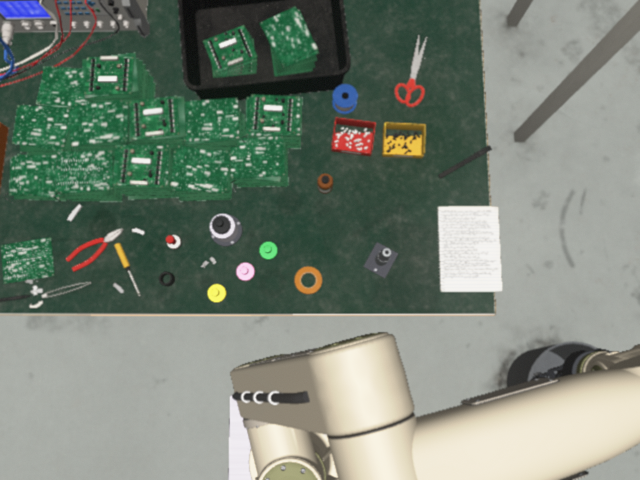

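View pics/side0.png

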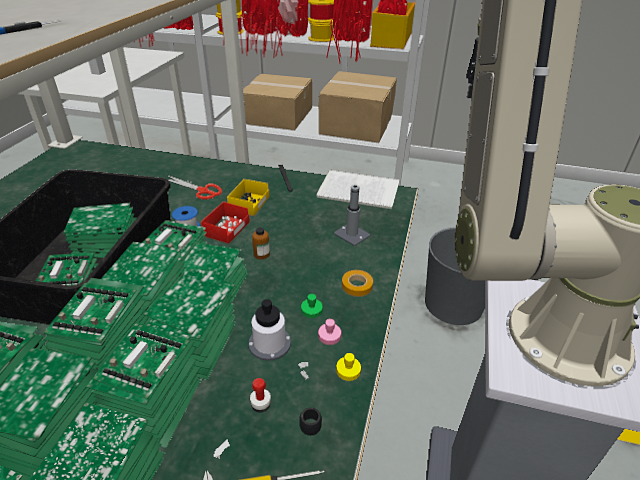

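Cap candidates in the top view are black (224,227), green (268,250), pink (245,271) and yellow (217,293). The black one sits on the can-shaped chamber, so it fits the description. The probe stands in its stand at (381,259), at (353,205) in the side view, near the notebook. I'll confirm both in an enlarged crop.

```bash
python3 - <<'E'
from h import *
t=cv2.imread("pics/top0.png");s=cv2.imread("pics/side0.png")
f=lambda im,x,y:cv2.resize(im[y-32:y+32,x-42:x+42],(400,300),interpolation=cv2.INTER_CUBIC)
cv2.imwrite("pics/c0.png",np.vstack([np.hstack([f(t,224,227),f(t,381,259)]),np.hstack([f(s,267,320),f(s,353,210)])]))
i,k=K("top");i2,k2=K("side")
print("cap",at(i,k,(224.5,226),.111),"probe",at(i,k,(386,252),.14))
for n,p in dict(tape=(308,280),loupe=(167,280),stamp=(172,241),bottle=(325,182),pink=(245,271),green=(268,250),yellow=(217,293)).items():print(n,at(i,k,p,.03))
for n,p in dict(cap=(266,303),probe=(354,187)).items():print(n,at(i2,k2,p,.111 if n=="cap" else .14))
E
```

```text
cap [0.53579094 0.16067955 0.111     ] probe [ 0.47038561 -0.20513974  0.14      ]
tape [ 0.41852278 -0.02966363  0.03      ]
loupe [0.41907149 0.30992283 0.03      ]
stamp [0.51411027 0.301056   0.03      ]
bottle [ 0.65949505 -0.07147168  0.03      ]
pink [0.44049777 0.12184069 0.03      ]
green [0.49133627 0.06694185 0.03      ]
yellow [0.38770879 0.18825516 0.03      ]
cap [0.54573141 0.1785788  0.111     ]
probe [ 0.4722241  -0.20084321  0.14      ]
```

View pics/c0.png

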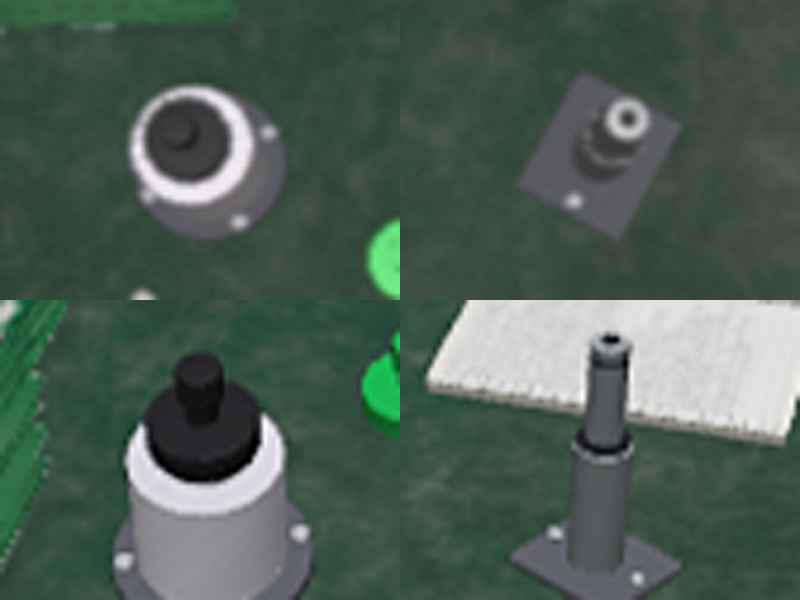

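The crop confirms it. The knobbed black cap sits on the white/metal chamber, knob top at about (219.8,221.9) top view and (267,301.7) side view. The probe is in the stand, top at about (386.7,251.8) and (355.3,187).

```bash
python3 - <<'E'
from h import *
i,k=K("top");i2,k2=K("side")
print("cap",at(i,k,(219.8,221.9),.111),at(i,k,(221.5,224),.085),at(i2,k2,(267,301.7),.111))
print("probe",at(i,k,(386.7,251.8),.14),at(i2,k2,(355.3,187),.14))
s=get_state();M=R(s["orientation"]);print(M)
P=np.array([.537,.17,.0]);
print("shift tool cm to above cap",M.T@(P+[0,0,.25]-s["tcp_pos"])*100)
iw=eyes.camera_info("wrist");print(M.T@(iw["xyz"]-s["tcp_pos"]),M.T@R(iw["orientation"]))
E
```

```text
cap [0.54542251 0.17174214 0.111     ] [0.5453565  0.17199919 0.085     ] [0.54518061 0.17509481 0.111     ]
probe [ 0.47082952 -0.20670263  0.14      ] [ 0.46936754 -0.20168799  0.14      ]
[[ 9.20744005e-01  3.90167031e-01 -4.06862159e-04]
 [ 3.90167165e-01 -9.20742657e-01  1.59440236e-03]
 [ 2.47467892e-04 -1.62678067e-03 -9.99998646e-01]]
shift tool cm to above cap [ 56.0700227  -52.15762421  -0.75175371]
[ 0.07143418  0.00040081 -0.13098912] [[-2.90425809e-04 -9.60728684e-01 -2.77489300e-01]
 [ 9.99999935e-01 -2.19760644e-04 -2.85760338e-04]
 [ 2.13556926e-04 -2.77489365e-01  9.60728685e-01]]
```

```bash
for n in 1 2 3; do python3 -m inch '[0,0,0,-0.078,0,0,0,-0.078,0,0,0,-0.078,0,0,0,-0.078,0,0,0,-0.078]' | tail -1; done
python3 -m inch '[3.25,2.46,-0.08,0,3.25,2.46,-0.08,0,3.25,2.46,-0.08,0,3.25,2.46,-0.08,0,3.25,2.46,-0.08,0]'
python3 -m inch '[3.25,2.46,-0.08,0,3.25,2.46,-0.08,0,3.25,2.46,-0.08,0,3.25,2.46,-0.08,0,3.25,2.46,-0.08,0]'
python3 -m inch '[0,0,0,0,0,0,0,0,0,0,0,0,0,0,0,0,0,0,0,0]'
python3 - <<'E'
from h import *
s=get_state();print(s["joint_pos"],R(s["orientation"]).round(4));i,k=K("wrist");snap("wrist","w1.png")
print(proj(i,k,[[.470,-.204,.14],[.47,-.204,.08]]))
import pickle;pickle.dump((i,k,s),open("w1.pkl","wb"))
E
```

```text
grip_force: 0.0
grip_force: 0.0
grip_force: 0.0
clock: 1.77
tcp_pos: [0.3478, -0.3652, 0.2459]
orientation: [-0.0, 0.707, 0.707, 0.0]
wrist_force: [1.7, -0.5, 0.2]
finger_gap: 0.0853
grip_force: 0.0
clock: 2.18
tcp_pos: [0.471, -0.2025, 0.2501]
orientation: [-0.0, 0.707, 0.707, -0.0]
wrist_force: [1.5, -0.8, -0.4]
finger_gap: 0.0856
grip_force: 0.0
clock: 2.6
tcp_pos: [0.4695, -0.2057, 0.2501]
orientation: [-0.0, 0.708, 0.706, -0.0]
wrist_force: [0.2, -0.4, 0.6]
finger_gap: 0.0854
grip_force: 0.0
[-5.69445082e-01  1.90176934e-01 -9.66950475e-02  1.28430226e+00
 -2.95838062e-04  1.00376962e+00] [[ 2.4e-03  1.0e+00 -5.0e-04]
 [ 1.0e+00 -2.4e-03 -0.0e+00]
 [-0.0e+00 -5.0e-04 -1.0e+00]]
[[315.7095477  247.07899637]
 [315.93951864 225.47614166]]
```

View pics/w1.png

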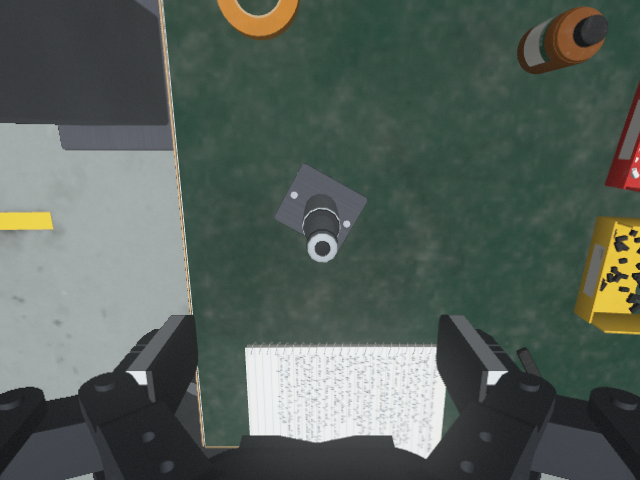

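Wrist view: the probe's handle top is at (322,247.5), about 4 mm farther in +x than assumed. The notebook lies behind it. Now on to the cap.

```bash

python3 -m inch '[3.77,0.75,0,0,3.77,0.75,0,0,3.77,0.75,0,0,3.77,0.75,0,0,3.77,0.75,0,0]' 0.0 | tail -1
python3 -m inch '[3.77,0.75,0,0,3.77,0.75,0,0,3.77,0.75,0,0,3.77,0.75,0,0,3.77,0.75,0,0]' | tail -1
python3 -m inch '[0,0,0,0,0,0,0,0,0,0,0,0,0,0,0,0,0,0,0,0]'
python3 - <<'E'
from h import *
import pickle
i,k,s=pickle.load(open("w1.pkl","rb"));print("probe",at(i,k,(322,247.5),.14))
s=get_state();print(s["joint_pos"],R(s["orientation"]).round(4));i,k=K("wrist");snap("wrist","w2.png")
print(proj(i,k,[[.545,.1725,.111],[.545,.1725,.085]]))
pickle.dump((i,k,s),open("w2.pkl","wb"))
E
```

```text
grip_force: 0.0
grip_force: 0.0
clock: 3.9
tcp_pos: [0.5454, 0.1707, 0.2504]
orientation: [0.0, 0.708, 0.706, -0.0]
wrist_force: [0.3, 0.6, -0.1]
finger_gap: 0.0426
grip_force: 0.0
probe [ 0.4738943  -0.20428077  0.14      ]
[ 1.63105990e-01  3.04453802e-01  5.36426654e-02  1.32011513e+00
 -2.80354159e-04  1.73663280e+00] [[ 2.7e-03  1.0e+00 -1.0e-04]
 [ 1.0e+00 -2.7e-03 -3.0e-04]
 [-3.0e-04 -1.0e-04 -1.0e+00]]
[[314.52247046 235.31609038]
 [314.70690555 226.77293347]]
```

View pics/w2.png

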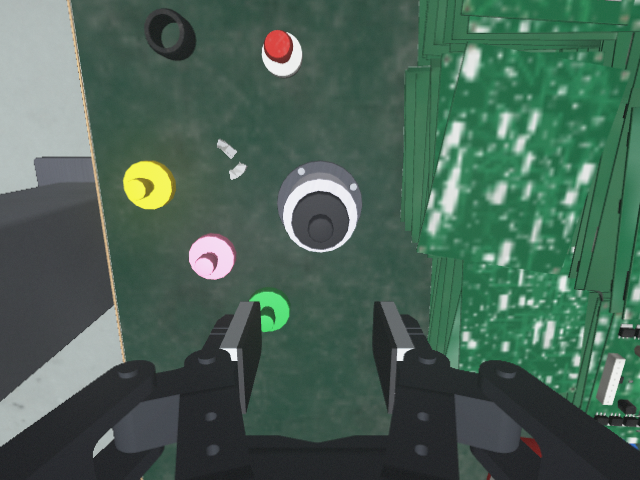

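Wrist view: black cap on the chamber, knob top at about (320,228), can rim centred at about (320,213). The green, pink and yellow look-alikes are off to the left. I'll fit the circles for accurate positions.

```bash
python3 - <<'E'
from h import *
import pickle
i,k,s=pickle.load(open("w2.pkl","rb"));im=cv2.imread("pics/w2.png")
g=cv2.cvtColor(im,cv2.COLOR_BGR2GRAY)[150:265,265:375]
m=(g>190).astype(np.uint8)
c=max(cv2.findContours(m,cv2.RETR_EXTERNAL,cv2.CHAIN_APPROX_NONE)[0],key=cv2.contourArea)
e=cv2.fitEllipse(cv2.convexHull(c));print(e);print("can top",at(i,k,np.add(e[0],(265,150)),.064))
hs=cv2.resize(im[190:260,275:365],None,fx=6,fy=6,interpolation=cv2.INTER_CUBIC)
hs=cv2.convertScaleAbs(hs,alpha=3,beta=-60);cv2.imwrite("pics/c1.png",hs)
print("knob",at(i,k,(320,228),.111),"disc",at(i,k,(320,220),.085))
print(proj(i,k,[[.545,.17,.111],[.555,.17,.111],[.545,.18,.111]]))
E
```

```text
((54.70976638793945, 65.22264862060547), (72.6915283203125, 73.84580993652344), 79.11089324951172)
can top [0.54890306 0.1770525  0.064     ]
knob [0.54877422 0.17765646 0.111     ] disc [0.54897364 0.17767137 0.085     ]
[[314.53838233 238.82866532]
 [329.02832566 238.78845078]
 [314.47423782 224.67235947]]
```

View pics/c1.png

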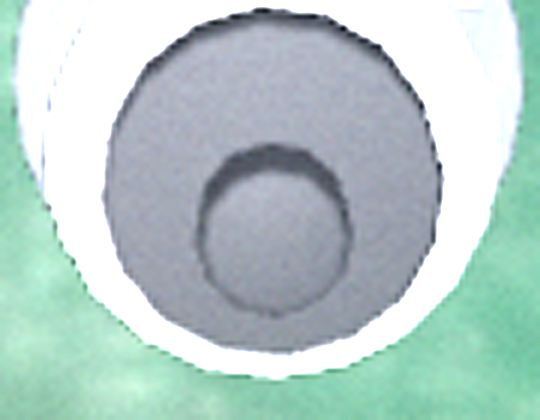

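Knob top centre refined to (321,230), giving (0.549, 0.176). The can axis is (0.549, 0.177). Descending.

```bash

python3 -m inch '[0.55,0.36,2.5,0,0,0,2.5,0,0,0,2.5,0,0,0,2.5,0,0,0,2,0]' 
python3 -m inch '[0,0,1.5,0,0,0,1,0,0,0,0.45,0,0,0,0,0,0,0,0,0]'
python3 -c "
from h import *
s=get_state();print(s['tcp_pos'],s['wrist_force'],R(s['orientation'])[:,2])"
```

```text
clock: 4.37
tcp_pos: [0.5484, 0.1767, 0.1287]
orientation: [-0.0, 0.708, 0.706, -0.0]
wrist_force: [0.6, -0.2, -0.6]
finger_gap: 0.0428
grip_force: 0.0
clock: 4.78
tcp_pos: [0.5495, 0.1777, 0.1015]
orientation: [0.0, 0.707, 0.707, 0.0]
wrist_force: [0.1, -1.3, 1.1]
finger_gap: 0.0427
grip_force: 0.0
[0.54948146 0.17772386 0.10151144] [ 0.11766441 -1.30979889  1.12887902] [ 9.76331818e-04  6.24426637e-05 -9.99999521e-01]
```

```bash
Z='[0,0,0,0,0,0,0,0,0,0,0,0,0,0,0,0,0,0,0,0]'
python3 -m inch '[0,0,0,0,0,0,0,0,0,0,0,0,0,0,0,0,0,0,0,0]' -1 30
python3 -m inch '[0,0,0,0,0,0,0,0,0,0,0,0,0,0,0,0,0,0,0,0]'
python3 -m inch '[0,0,-0.3,0,0,0,-0.5,0,0,0,-0.5,0,0,0,-0.5,0,0,0,-0.5,0]'
```

```text
clock: 5.2
tcp_pos: [0.5497, 0.1781, 0.1021]
orientation: [0.001, 0.707, 0.707, 0.001]
wrist_force: [-0.8, -0.7, 7.1]
finger_gap: 0.0168
grip_force: 29.3
clock: 5.62
tcp_pos: [0.5497, 0.1781, 0.1021]
orientation: [0.001, 0.707, 0.707, 0.001]
wrist_force: [0.2, -0.1, 5.6]
finger_gap: 0.0167
grip_force: 29.3
clock: 6.03
tcp_pos: [0.549, 0.1781, 0.1243]
orientation: [0.0, 0.707, 0.707, 0.0]
wrist_force: [0.2, -0.2, 0.4]
finger_gap: 0.0165
grip_force: 29.3
```

```bash

python3 -m inch '[0,0,-2,0,-2,0,-0.5,0,-3.6,-0.2,0,0,-3.6,-0.2,0,0,-3.6,-0.2,0,0]' |tail -1
python3 -m inch '[-3.6,-0.2,0,0,-3.6,-0.2,0,0,-2.8,-0.2,1,0,-1,-0.2,2,0,0,0,2,0]' |tail -1
python3 -m inch '[0,0,2,0,0,0,1.5,0,0,0,1,0,0,0,0,0,0,0,0,0]'
python3 - <<'E'
from h import *
snap("wrist","w3.png");s=get_state();i,k=K("wrist");print(s["tcp_pos"],s["wrist_force"])
snap("side","s3.png")
a=cv2.imread("pics/w3.png")[200:440,220:420];
i,k=K("side");p=proj(i,k,[s["tcp_pos"]])[0].astype(int);b=cv2.imread("pics/side0.png")
b=cv2.imread("pics/s3.png")[p[1]-50:p[1]+50,p[0]-42:p[0]+41]
cv2.imwrite("pics/c3.png",np.hstack([cv2.resize(a,(400,480)),cv2.resize(b,(400,480))]))
E
```

```text
grip_force: 29.3
grip_force: 29.3
clock: 7.28
tcp_pos: [0.5348, -0.0599, 0.0539]
orientation: [-0.0, 0.707, 0.707, -0.0]
wrist_force: [0.0, 0.5, 0.2]
finger_gap: 0.0168
grip_force: 29.3
[ 0.53550333 -0.06000469  0.05452777] [-0.05695368 -0.85284386 -0.13642655]
```

View pics/c3.png

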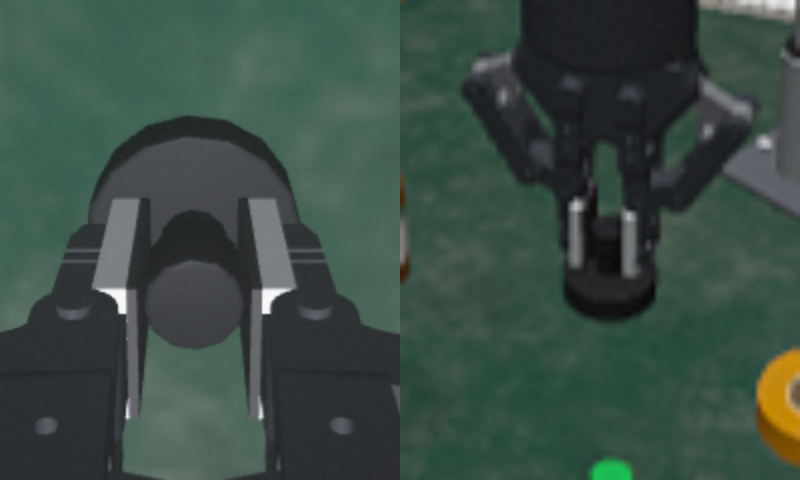

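The crop shows the cap held level by its knob between the pads, over bare bench. I'll lower it gently.

```bash

python3 -m inch '[0,0,0.6,0,0,0,0.6,0,0,0,0.4,0,0,0,0.2,0,0,0,0.1,0]'|grep -E "tcp|wrist"
python3 -m inch '[0,0,0.1,0,0,0,0.1,0,0,0,0,0,0,0,0,0,0,0,0,0]'|grep -E "tcp|wrist"
python3 -m inch '[0,0,0.1,0,0,0,0,0,0,0,0,0,0,0,0,0,0,0,0,0]'|grep -E "tcp|wrist"
```

```text
tcp_pos: [0.5345, -0.0599, 0.0342]
wrist_force: [0.3, -0.9, -0.2]
tcp_pos: [0.5351, -0.06, 0.0329]
wrist_force: [-0.1, 0.7, 0.2]
tcp_pos: [0.535, -0.06, 0.0318]
wrist_force: [-0.2, -0.1, -0.3]
```

```bash

python3 -m inch '[0,0,0.1,0,0,0,0,0,0,0,0,0,0,0,0,0,0,0,0,0]'|grep -E "tcp|wrist"
python3 -m inch '[0,0,0.05,0,0,0,0,0,0,0,0,0,0,0,0,0,0,0,0,0]'|grep -E "tcp|wrist"
```

```text
tcp_pos: [0.5351, -0.0601, 0.0311]
wrist_force: [-0.7, -0.7, 4.7]
tcp_pos: [0.5351, -0.06, 0.031]
wrist_force: [-2.5, 1.0, 7.8]
```

```bash

python3 -m inch '[0,0,0,0,0,0,0,0,0,0,0,0,0,0,-0.5,0,0,0,-1,0]' 0|grep -E "tcp|wrist|gap"
python3 -m inch '[0,0,-2.5,0,0,0,-3.5,0,0,0,-3.5,0,0,0,-3.5,0,0,0,-3,0]'|grep -E "tcp|wrist"
python3 -m inch '[-3.6,-1.5,0,0,-3.6,-1.5,0,0,-3.6,-1.5,0,0,-3.6,-1.6,0,0,0,0,0,0]'|grep -E "tcp|wrist"
python3 -m inch '[0,0,0,0,0,0,0,0,0,0,0,0,0,0,0,0,0,0,0,0]'|grep -E "tcp|wrist"
python3 - <<'E'
from h import *
s=get_state();i,k=K("wrist");im=snap("wrist","w4.png");print(s["tcp_pos"])
p=proj(i,k,[[.474,-.204,.14]])[0];print(p);x,y=p.astype(int)
o=cv2.resize(im[y-40:y+40,x-40:x+40,::-1],(480,480),interpolation=cv2.INTER_CUBIC)
t=snap("top","t4.png");i2,k2=K("top");q=proj(i2,k2,[[.535,-.06,.04]])[0].astype(int);print(q)
s4=snap("side","s4.png");i3,k3=K("side");r=proj(i3,k3,[[.535,-.06,.02]])[0].astype(int)
b=cv2.resize(s4[r[1]-40:r[1]+40,r[0]-25:r[0]+25,::-1],(300,480),interpolation=cv2.INTER_CUBIC)
cv2.imwrite("pics/c4.png",np.hstack([o,b]));print(x-40,y-40)
E
```

```text
tcp_pos: [0.5337, -0.0597, 0.0444]
wrist_force: [0.5, -0.2, -0.1]
finger_gap: 0.0428
tcp_pos: [0.5352, -0.06, 0.2088]
wrist_force: [2.2, 0.0, 0.4]
tcp_pos: [0.472, -0.2094, 0.2064]
wrist_force: [1.0, 0.1, -0.3]
tcp_pos: [0.4744, -0.2028, 0.2054]
wrist_force: [0.1, -0.2, -0.4]
[ 0.47441621 -0.20275912  0.20537214]
[313.7205167  276.42362034]
[320 231]
273 236
```

View pics/c4.png

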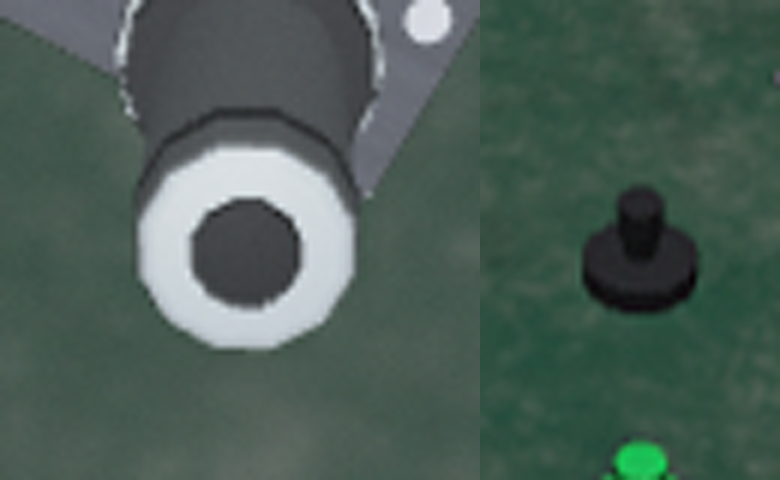

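The cap stands upright on bare bench. The probe's top is at (314.2,277.2), giving (0.4743, -0.2044), so I need −1.7 mm in y and then straight down.

```bash

python3 -m inch '[-0.16,0,2,0,0,0,2.5,0,0,0,2.5,0,0,0,1.5,0,0,0,1,0]'|grep -E "tcp|wrist"
python3 -m inch '[0,0,0,0,0,0,0,0,0,0,0,0,0,0,0,0,0,0,0,0]' -1 50|grep -E "tcp|wrist|gap"
python3 -m inch '[0,0,0,0,0,0,0,0,0,0,0,0,0,0,0,0,0,0,0,0]' |grep -E "tcp|wrist|gap|grip"
python3 -m inch '[0,0,-0.3,0,0,0,-0.8,0,0,0,-1.2,0,0,0,-1.5,0,0,0,-1.5,0]'|grep -E "tcp|wrist"
python3 -m inch '[0,0,-1.5,0,0,0,-1.5,0,0,0,-1.5,0,0,0,-1.5,0,0,0,-1.5,0]'|grep -E "tcp|wrist"
python3 -m inch '[0,0,-1.5,0,0,0,-0.5,0,0,0,0,0,0,0,0,0,0,0,0,0]'|grep -E "tcp|wrist|orient|gap|grip"
```

```text
tcp_pos: [0.473, -0.2046, 0.1082]
wrist_force: [-0.4, 0.6, -0.6]
tcp_pos: [0.4747, -0.206, 0.1114]
wrist_force: [-0.2, 0.6, -0.5]
finger_gap: 0.0185
tcp_pos: [0.4739, -0.2056, 0.1104]
wrist_force: [0.4, 0.2, -0.6]
finger_gap: 0.0187
grip_force: 48.7
tcp_pos: [0.4738, -0.2055, 0.1643]
wrist_force: [0.7, -0.4, -0.5]
tcp_pos: [0.4739, -0.2056, 0.2399]
wrist_force: [-0.2, 0.1, -0.6]
tcp_pos: [0.4735, -0.2053, 0.2575]
orientation: [-0.001, 0.707, 0.707, -0.0]
wrist_force: [-0.3, 1.0, -1.7]
finger_gap: 0.0185
grip_force: 48.8
```

```bash

python3 -m inch '[3,0.6,0,0,3.8,0.75,0,0,3.8,0.75,0,0,3.8,0.75,0,0,3.8,0.75,0,0]'|grep -E "tcp|wrist"
python3 -m inch '[3.8,0.75,0,0,3.8,0.75,0,0,3.8,0.75,0,0,3,0.6,0,0,2.5,0.5,0,0]'|grep -E "tcp|wrist"
python3 -m inch '[2,0.4,0,0,1,0.2,0,0,0,0,0,0,0,0,0,0,0,0,0,0]'|grep -E "tcp|wrist"
python3 -m inch '[0,0,0,0,0,0,0,0,0,0,0,0,0,0,0,0,0,0,0,0]'|grep -E "tcp|wrist"
python3 - <<'E'
from h import *
import pickle
s=get_state();i,k=K("wrist");im=snap("wrist","w5.png");print(s["tcp_pos"],R(s["orientation"]).round(4))
i2,k2=K("side");im2=snap("side","s5.png");pickle.dump((s,i,k,i2,k2),open("w5.pkl","wb"))
T=s["tcp_pos"];P=[[.549,.177,.08],T-[0,0,.0304],T-[0,0,.1014]]
print(proj(i,k,P),proj(i2,k2,P))
a=cv2.resize(im[150:390,210:430,::-1],(550,600),interpolation=cv2.INTER_CUBIC)
c=proj(i2,k2,P)[2].astype(int);print(c);b=cv2.resize(im2[c[1]-50:c[1]+70,c[0]-25:c[0]+25,::-1],(250,600),interpolation=cv2.INTER_CUBIC)
cv2.imwrite("pics/c5.png",np.hstack([a,b]))
E
```

```text
tcp_pos: [0.5094, -0.0219, 0.2572]
wrist_force: [1.3, 0.4, 0.5]
tcp_pos: [0.5429, 0.148, 0.2569]
wrist_force: [0.6, -1.2, -0.8]
tcp_pos: [0.5491, 0.1743, 0.2578]
wrist_force: [0.2, -0.4, -0.2]
tcp_pos: [0.5495, 0.175, 0.2584]
wrist_force: [-0.0, 0.8, -0.8]
[0.54949463 0.17497425 0.25842602] [[ 7.e-04  1.e+00  2.e-04]
 [ 1.e+00 -7.e-04 -1.e-04]
 [-1.e-04  2.e-04 -1.e+00]]
[[314.57910238 222.71154737]
 [314.06125176 301.60856333]
 [314.78507442 253.81435923]] [[265.56797641 314.42658666]
 [260.50236448 248.66444409]
 [263.13994746 281.63018114]]
[263 281]
```

View pics/c5.png

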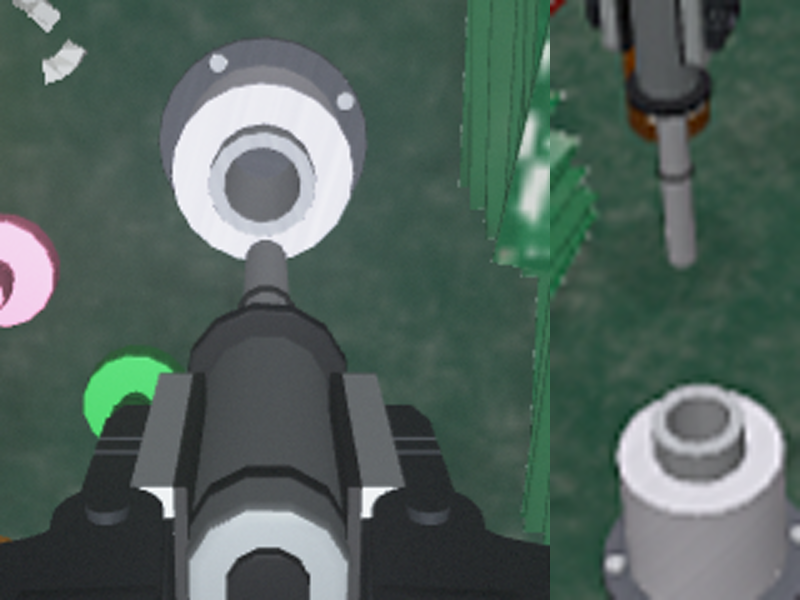

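Wrist crop: bore mouth centre at about (314.8,224), stem tip at about (316.8,254.4). The stem is vertical. The side crop agrees: mouth (267.9,314.6), tip x 264.5. The correction is about −1.6 mm in x and +1.4 mm in y. I'll lower the tip to just above the mouth and check again.

```bash

python3 -m inch '[0.14,-0.16,1,0,0,0,1.6,0,0,0,1.7,0,0,0,1.5,0,0,0,0.8,0]'|grep -E "tcp|wrist"
python3 -m inch '[0,0,0.2,0,0,0,0,0,0,0,0,0,0,0,0,0,0,0,0,0]'|grep -E "tcp|wrist"
python3 - <<'E'
from h import *
import pickle
s=get_state();i,k=K("wrist");im=snap("wrist","w6.png");print(s["tcp_pos"],R(s["orientation"])[:,2].round(4))
i2,k2=K("side");im2=snap("side","s6.png");pickle.dump((s,i,k,i2,k2),open("w6.pkl","wb"))
T=s["tcp_pos"];P=[[.549,.177,.08],T-[0,0,.0304],T-[0,0,.1014],T-[.01,0,.1014],T-[0,.01,.1014]]
p=proj(i,k,P);q=proj(i2,k2,P);print(p,q)
x,y=p[2].astype(int);a=cv2.resize(im[y-60:y+60,x-55:x+55,::-1],(550,600),interpolation=cv2.INTER_CUBIC);print(x-55,y-60)
x,y=q[2].astype(int);b=cv2.resize(im2[y-48:y+48,x-20:x+20,::-1],(250,600),interpolation=cv2.INTER_CUBIC);print(x-20,y-48)
cv2.imwrite("pics/c6.png",np.hstack([a,b]))
E
```

```text
tcp_pos: [0.5465, 0.1768, 0.1895]
wrist_force: [-0.3, -0.1, -0.7]
tcp_pos: [0.5485, 0.1769, 0.1913]
wrist_force: [0.1, -0.5, -0.4]
[0.54848512 0.17694553 0.19126748] [ 1.9e-03  2.0e-04 -1.0e+00]
[[315.42552542 249.1726132 ]
 [313.98568829 301.61106528]
 [314.54531085 253.84973529]
 [297.86451659 253.86111177]
 [314.57267988 269.63477801]] [[265.56797641 314.42658666]
 [263.14688593 280.8106869 ]
 [265.53592766 310.57174161]
 [270.84257503 311.73503395]
 [267.51332006 306.68143815]]
259 193
245 262
```

View pics/c6.png

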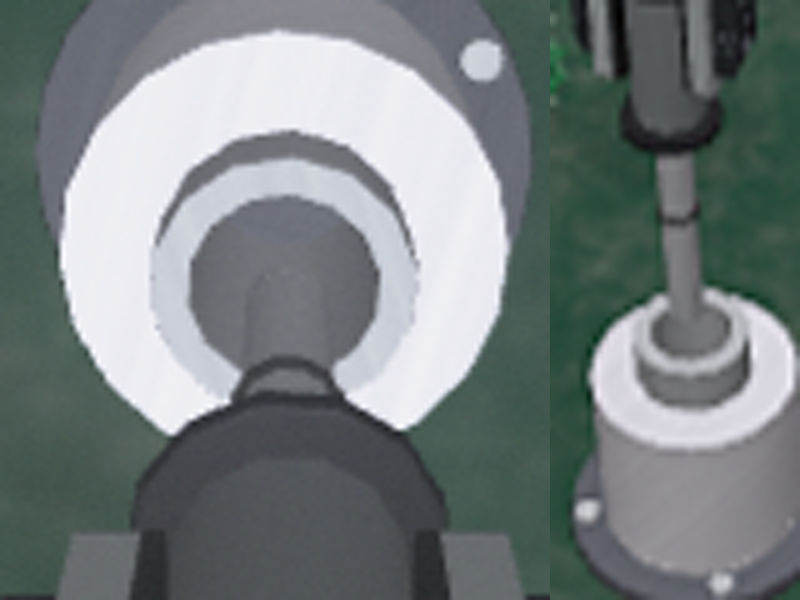

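The stem tip is above the bore: crop centres are bore (285,287) and tip (287,307), about 0.5 mm from alignment after perspective. I'll trim and lower 50 mm gently.

```bash

python3 -m inch '[-0.03,-0.04,0.2,0,0,0,0.4,0,0,0,0.6,0,0,0,0.6,0,0,0,0.6,0]'|grep -E "tcp|wrist"
python3 -m inch '[0,0,0.6,0,0,0,0.6,0,0,0,0.5,0,0,0,0.4,0,0,0,0.2,0]'|grep -E "tcp|wrist"
python3 -m inch '[0,0,0.2,0,0,0,0.1,0,0,0,0,0,0,0,0,0,0,0,0,0]'|grep -E "tcp|wrist"
python3 -m inch '[0,0,0,0,0,0,0,0,0,0,0,0,0,0,0,0,0,0,0,0]'
python3 - <<'E'
from h import *
s=get_state();T=s["tcp_pos"];print(T,R(s["orientation"])[:,2].round(4),s["ft_torque"])
i,k=K("side");im=snap("side","s7.png");g=cv2.cvtColor(im,cv2.COLOR_RGB2GRAY)
for nm,h in(("flange",.0304),("ring",.0614)):print(nm,proj(i,k,[T-[0,0,h]])[0])
print("mouth",proj(i,k,[[T[0],T[1],.08]])[0])
x,y=proj(i,k,[T-[0,0,.0614]])[0];x=int(x);y=int(y);print(x-14,y-16)
print(g[y-16:y+16,x-14:x+18])
E
```

```text
tcp_pos: [0.5472, 0.1765, 0.1653]
wrist_force: [-0.1, -0.2, -0.5]
tcp_pos: [0.5471, 0.1764, 0.1424]
wrist_force: [0.7, 0.2, -0.6]
tcp_pos: [0.5476, 0.1766, 0.1405]
wrist_force: [-0.5, -0.4, -0.9]
clock: 18.15
tcp_pos: [0.5475, 0.1765, 0.1403]
orientation: [0.0, 0.707, 0.707, 0.0]
wrist_force: [0.6, 0.8, 0.3]
finger_gap: 0.0186
grip_force: 48.8
[0.54747251 0.17652963 0.14029802] [ 1.e-04 -1.e-04 -1.e+00] [ 0.0199928   0.01614078 -0.03367566]
flange [265.5143039  302.44729083]
ring [266.49786979 314.8505026 ]
mouth [266.46363393 314.41918435]
252 298
[[ 73  73  70 ...  77  74  71]
 [ 75  70  69 ...  81  78  73]
 [ 79  75  74 ...  78  76  74]
 ...
 [102 193 217 ... 202 124 108]
 [115 144 207 ... 143 114 113]
 [111 120 160 ... 115 116 115]]
```

```bash
python3 - <<'E'
import cv2
g=cv2.imread("pics/s7.png",0)
for r in range(303,330):print(r,*["%3d"%v for v in g[r,254:283]])
E
```

```text
303  79  76  74  72  59  37  35  45  71  91  89  89  87  84  83  76  64  45  38  30  45  69  70  65  65  65  68  71  72
304  82  75  70  68  73  37  31  35  45  72  71  81  77  72  70  56  42  38  33  18  61  68  66  62  64  63  65  70  73
305  80  76  72  69  75  41  21  34  36  34  37  55  49  44  43  35  35  29  17  50  70  73  72  68  66  68  67  69  72
306  72  71  71  74  78  66  47  23  29  29  36  36  32  34  38  26  18  30  36  68  73  74  74  72  71  72  73  72  71
307  64  65  68  73  77  80  73  46  23  19  15  17  15  14  17  32  17  46  55  61  64  69  69  66  69  73  75  76  74
308  63  62  66  70  74  78  73  62  42 105 107  75  70  91  86  77 160 147  92  54  52  55  56  60  64  69  73  78  76
309  68  69  69  68  69  65  57 105 160 183 156 117 114 123 116  94 195 192 171 139 153 101  50  48  55  60  66  72  75
310  70  76  76  67  60  49  95 167 197 196 142 119 123 120 110  92 153 170 192 184 190 183 164 133  64  47  59  70  74
311  68  72  66  52 118 171 171 192 181 149  97 112 121 119 112  95 102 121 148 184 186 195 213 210 170  99  56  63  70
312  61  57  81 148 
[... 1439 characters left out ...]
 220 213 129  99 111 114 114 115 113 116 115 113 112 108 105  96  84 127 206 218 216 215 215 216 223
325 214 212 212 214 217 221 181 111 103 110 113 112 111 114 115 111 109 105  97 112 159 199 218 217 215 215 215 220 212
326 216 213 214 215 212 213 210 196 159 110 102 103 104 108 107 104  99  93 138 193 210 218 217 216 215 215 218 225 168
327 217 217 215 212 209 210 213 219 209 197 179 176 154 152 152 148 168 190 202 218 218 216 215 215 215 217 225 202 124
328 207 220 215 211 209 210 212 213 216 221 214 213 209 207 205 203 210 219 217 215 215 215 216 216 218 221 192 143 114
329 160 197 214 213 212 212 212 213 214 214 215 218 218 216 215 216 215 214 213 214 216 216 216 220 215 184 125 114 116
```

Numerically, the stem is centred at column 267.0 and the bore at 267.1. The ring sits about 1 mm below the mouth, so I'll raise 1 mm, settle and hand in.

```bash

python3 -m inch '[0,0.02,-0.1,0,0,0,0,0,0,0,0,0,0,0,0,0,0,0,0,0]'|grep -E "tcp|wrist"
python3 -m inch '[0,0,0,0,0,0,0,0,0,0,0,0,0,0,0,0,0,0,0,0]'|grep -E "tcp|wrist"
python3 -m inch '[0,0,0,0,0,0,0,0,0,0,0,0,0,0,0,0,0,0,0,0]'|grep -E "clock|tcp|wrist|grip"
python3 -c "
from workcell import env
print(env.hand_in())"
```

```text
tcp_pos: [0.5477, 0.1765, 0.1412]
wrist_force: [0.3, -0.8, -0.4]
tcp_pos: [0.5476, 0.1765, 0.1412]
wrist_force: [1.0, 0.6, -1.0]
clock: 19.45
tcp_pos: [0.5476, 0.1765, 0.1413]
wrist_force: [0.0, -0.1, -0.1]
grip_force: 48.8
the job is handed in; nothing more can be done
None
```

I handed the job in at 19.5 s: the cap stands upright on bare bench, and the arm is holding the probe still and centred in the bore, with its ring level with the mouth to about 1 mm and no contact with the chamber seen in the force readings; the hand-in returned no verdict.

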